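Ready the tack-welding fixture and start it

ROBOT

A 6-joint arm with a two-finger parallel gripper is mounted at the origin on the work surface. World frame = base frame: x ahead of the robot, y to its left, z up, the work surface at z = 0. Lengths are in m, angles in rad, forces in N, time in s.
With the tool pointing down it reaches from about 0.35 to 0.85 m from the base axis. Payload 8.1 kg.
Tool frame: the origin (TCP) lies at the very end of the fingers, on their centre line; the grasp point (between the pads) lies 19 mm behind it; z points along the fingers, y is the direction in which the jaws open and shut (so a half turn about z gives the same grasp; the last joint's range is limited). The gripper opens to 93 mm and grips with 3 to 60 N. Pads are 15 mm wide; open, the fingers measure 128 mm over their backs; the gripper's body (75 mm by 188 mm) begins 65 mm behind the grasp point.
Start: joints at [1.23, 0.13, 1.488, -0, 1.523, -0.085], TCP at [0.152, 0.58, 0.219] pointing down, gripper open.
Joint ranges: [-2.96, 2.96], [-0.89, 2.26], [0.02, 2.5], [-1.34, 4.48], [0, 2.73], [-2.66, 2.66]. Speed limits (rad/s): [2.39, 2.39, 2.79, 3.14, 3.14, 3.14].

INTERFACE

Orientations are given as a rotation vector (axis times angle).
In Python, from plant import robot gives the robot as it stands.
- The arm moves only by the shell command python3 -m pendant 'ROWS' [OPENING] [FORCE]. ROWS is JSON, a list of rows, each an object with "delta_pos": the shift along the tool's x, y, z in m, a list of three; "spin": the turn about the tool's z in rad. In form: [{"delta_pos": [dx, dy, dz], "spin": spin}, ...]. A call has 1 to 10 rows; each row is the pose to reach, as a shift and turn from the pose measured when the call began, along the tool's axes at that moment; what a row does not reach only later rows make up. A row lasts 1/10 s, in which the tool goes at most 50 mm and 8.59 degrees, less where a joint would pass 70% of its speed; a pose out of reach is approached as far as the arm can. A call with a gripper value outside its range is refused whole. OPENING is the closure, from -1 (fully open) to 1 (shut), set as the call begins (- or left out, the last holds). The fingers move at their own pace and stop on an object; FORCE is the grip in N (left out, the last holds). Time passes only in rows, so rows that repeat a pose let the fingers close. It gives the time, the measured TCP pose, the force and the opening at its end, in the units of the state.
- robot.read_state(): the state, without advancing time (a new reading comes with each control period).
- robot.read_camera(name): name is "scene" or "top" or "wrist"; returns a dict with "color" (480x640x3 uint8, blue, green, red), "camera_matrix" (3x3 intrinsics, pixels), "R" (3x3) and "t" (3): a world point X has camera coordinates R X + t. Camera axes: x right, y down, z forward; pixel columns grow to the right and rows downward; lengths in m; the calibration is good to about 2 mm. A picture is of the moment at which its call begins. There is no depth.
- robot.close_job(): hands the job in, once; it reports no verdict.
Trained networks look in the newest picture that a camera, given by its name, has taken for a name from the list of things; names that differ only in an ending like _2 or _b are one class to them, and where a whole thing is asked for, a point or a joint stands for the part that bears it (a point fixed in the world has none). Each returns a list of dicts, best first, with "score" (0 to 1); they miss things now and then, are a little off and sometimes report something else, mostly with a low value. They report only what shows in the picture. A call takes as long as a camera call.
- robot.outline_of(camera, label): "mask" (480x640 bool, what is visible of it).
- robot.mark_of(camera, label): "location" ([x, y, z] in m, in the coordinates of the camera as it stood for that picture, good to about 4 mm: a listed point, or the origin of a listed thing).
The state is a dict: "t": time; "q": joint angles; "dq": joint speeds; "joint_torque": joint torques, N m; "tool_pos": TCP position; "orientation": TCP orientation; "force": force on the tool from outside, world axes, zero at the start; "wrist_torque": the same for the moment, N m; "opening": finger opening in m.
Only numpy, scipy, OpenCV 4.12 (cv2) and the standard library are available. Lean on these libraries where they do the work, as an engineer would, in place of code of your own. Each camera call takes 0.05 s, during which the arm holds its last target.

TASK

Get the tack-welding station going with the closed fingers, only pressing: first press the raised end of the rocker fully down to switch on the fume extraction, then push the round head of the fixture's clamp all the way down so that its foot holds the workpiece, and then press the square start key fully in and let it spring back. Do not press the domed stop button, and leave the workpiece and all the loose things on the bench where they are; grasp and lift nothing.

Things in the scene. Friction and masses are not known exactly. Their poses are not given: they have to be found in the camera images.
- rocker_box: Grey switch housing fixed to the bench, 96 x 64 mm, 40 mm high, carrying the white rocker paddle. Origin: centre of its underside, on the bench; z up; its x axis runs along the rocker's 80 mm length, from the end that starts raised (-x) to the end that starts low (+x). It may be turned up to 80 degrees either way.
- rocker_end (a point): Top of the rounded cross rib (12 mm thick, 42 mm wide) on the end of the rocker that is raised at the start: the place to press, about 30 mm from the pivot, about 72 mm above the bench while off; it goes down about 16 mm. The rocker paddle is 80 x 42 mm and pivots 56 mm above the bench over the housing's centre. The point moves with the rocker.
- rocker (a joint): Rocker angle: 0 = off (as the raised end stands up), 0.5 rad = fully on (that end fully down). Starts below 0.08. It has friction and no spring (about 2 N at the rib) and stays where it is left.
- fixture: Steel fixture plate fixed to the bench, 180 (x) x 140 (y) x 12 mm. Origin: centre of its underside; z up. The clamp column (36 x 40 mm, up to 72 mm) stands at x = -55 mm, y = 0; the workpiece sits among five short pins with its centre at x = +30 mm.
- clamp_top (a point): Centre of the top face of the clamp's round black head, 40 mm across, 12 mm thick, on the steel plunger over the column; about 124 mm above the bench at joint 0, 104 mm when down. From the plunger a flat steel arm 18 mm wide reaches over the workpiece, 6 mm below the head, ending in a rubber foot. Moves with the clamp.
- clamp (a joint): Clamp plunger travel: 0 = up, 0.020 m = fully down (foot on the workpiece). Starts between 0 and 0.004. Moves straight down, has friction and no spring (about 3 to 5 N to push), stays where it is left.
- workpiece: Small loose steel weldment in the fixture's nest, 70 x 62 mm foot, 50 mm high, 0.45 kg. Origin: centre of its underside, on the plate. Must stay seated.
- start_box: Grey housing fixed to the bench, 90 x 80 mm, 45 mm high, carrying the square start key. Origin: centre of its underside; z up.
- start_top (a point): Centre of the flat top of the square white start key, 42 x 42 mm, 62 mm above the bench when out; moves with the key.
- start_key (a joint): Start key travel: 0 = out, 0.008 m = fully in. Moves straight down against a spring (about 1 N to begin, 4.5 N fully in) and springs back when released.
- stop_box: Grey housing fixed to the bench, 90 x 80 mm, 45 mm high, carrying the domed stop button. Origin: centre of its underside; z up.
- stop_top (a point): Top of the domed white mushroom stop button, 48 mm across on a thin neck, 76 mm above the bench. Not to be pressed.
- stop_knob (a joint): Stop button travel: 0 = out, 0.007 m = fully in, spring loaded (1 to 4 N). Must stay out.
- bolt: Big steel bolt standing on its head, 36 mm across, 63 mm high. Origin: centre of its underside. Loose bystander; must stay where it stands.
- nozzle: Red-brown ceramic gas nozzle, 24 mm across, 40 mm high. Origin: centre of its underside. Loose bystander; must stay where it stands.
- magnet: Yellow welding magnet, stepped block 70 x 22 mm, 56 mm high. Origin: centre of its underside. Loose bystander; must stay where it stands.
- tin: Plain steel tin, 60 mm across, 55 mm high. Origin: centre of its underside. Loose bystander; must stay where it stands.
- collar: Dark steel collar lying flat, 52 mm across, 30 mm hole, 22 mm high. Origin: centre of its underside. Loose bystander; must stay where it stands.
- hammer: Hammer lying on the bench, 220 mm long along its own x, lower than 60 mm, the head at its +x end. Origin: under its middle. Loose bystander; must stay where it stands.
- angle: Piece of bare angle steel, 110 x 40 mm, 40 mm high. Origin: centre of its underside. Loose bystander; must stay where it stands.

How it is judged:
On the way, in this order (a step that is already met when the one before it is completed fails the run):
1. the rocker is switched fully on (value of joint rocker above 0.42 rad), for 0.1 s.
2. the clamp is pushed all the way down (value of joint clamp above 0.0175 m), for 0.1 s.
3. the start key is pressed fully in (value of joint start_key above 0.0062 m), for 0.1 s.
At the end, for the whole second after the job is handed in: Rocker on (0.42 of 0.5 rad or more), clamp down (17.5 of 20 mm or more), start key pressed last (6.2 of 8 mm or more) and back out (within 1.5 mm), stop button out, workpiece upright at rest in its nest (within 8 mm), loose things within 30 mm of where they were (value of joint rocker above 0.42 rad and value of joint clamp above 0.0175 m and value of joint each of start_key, stop_knob below 0.0015 m and x of workpiece in the frame of fixture between 0.022 and 0.038 m and angle between workpiece's own z axis and vertical below 0.1 rad and linear speed of workpiece below 0.02 m/s and not (distance of bolt from where it was at the start of the episode above 0.03 m) and not (distance of nozzle from where it was at the start of the episode above 0.03 m) and not (distance of magnet from where it was at the start of the episode above 0.03 m) and not (distance of tin from where it was at the start of the episode above 0.03 m) and not (distance of collar from where it was at the start of the episode above 0.03 m) and not (distance of hammer from where it was at the start of the episode above 0.03 m) and not (distance of angle from where it was at the start of the episode above 0.03 m)); the robot touches nothing.
It fails at once if the clamp is pushed down before the extraction is on (value of joint clamp above 0.01 m and value of joint rocker below 0.3 rad).
It fails at once if the start key is pressed before the extraction is on and the clamp is down (value of joint start_key above 0.004 m and (value of joint rocker below 0.38 rad or value of joint clamp below 0.0165 m)).
It fails at once if the stop button is pressed (value of joint stop_knob above 0.003 m).
It fails at once if the workpiece is lifted or pulled out of its nest (distance of workpiece from where it was at the start of the episode above 0.012 m or angle between workpiece's own z axis and vertical above 0.25 rad).
It fails at once if a loose thing on the bench is lifted, carried or knocked away (distance of any of bolt, nozzle, magnet, tin, collar, hammer, angle from where it was at the start of the episode above 0.03 m).
It also fails if it takes over 48 s, if anything falls off the work surface, if the arm or the gripper's body presses on something with over 40 N, if the wrist force passes 120 N, or if a joint passes its speed limit or range.

## Working session

There is one attempt and no reset: what is moved stays moved. The work goes in short steps, Python scripts to look and compute and a shell command to move; the robot and the scene stay as the last step left them, time stands still between calls to the robot, and variables do not carry over. Pictures are saved under pics/ and viewed, and the job is handed in when it is done.

```bash
mkdir -p pics; ls
cat > h.py <<'E'
import numpy as np, cv2
from plant import robot
def loc(cam,label,c,n=2):
    out=[]
    for d in robot.mark_of(cam,label)[:n]:
        p=np.array(d["location"]); w=np.array(c["R"]).T@(p-np.array(c["t"]))
        out.append((round(d["score"],2),np.round(w,4).tolist()))
    return out
E
python3 - <<'E'
from h import *
s=robot.read_state();print(s)
for cam in("scene","top"):
    c=robot.read_camera(cam);cv2.imwrite(f"pics/{cam}0.png",c["color"])
    for l in "rocker_box rocker_end fixture clamp_top workpiece start_box start_top stop_box stop_top bolt nozzle magnet tin collar hammer angle".split():
        print(cam,l,loc(cam,l,c))
print(robot.read_state()["t"])
E
```

```text
pics
{'t': 0.0, 'q': array([ 1.22959074e+00,  1.31150316e-01,  1.48922463e+00, -4.44988103e-05,
        1.52301048e+00, -8.53937201e-02]), 'dq': array([ 1.01823898e-03, -1.62683917e-04,  1.00508831e-04, -5.80309234e-04,
        4.24997964e-04, -3.90130361e-05]), 'joint_torque': array([-6.03059434e-04, -5.59862351e+01, -4.91748405e+01,  7.67942565e-02,
        3.58238106e-02, -1.71651786e-04]), 'tool_pos': array([0.15162439, 0.5799557 , 0.21762394]), 'orientation': array([-4.00687192e-01, -3.11559546e+00,  2.76673798e-03]), 'force': array([-0.64209857, -0.364191  , -0.29963144]), 'wrist_torque': array([-0.02279528, -0.08885625, -0.03687845]), 'opening': 0.09339798228474847}
scene rocker_box [(0.84, [0.498, 0.3612, 0.0002])]
scene rocker_end []
scene fixture [(0.65, [0.5535, 0.1158, 0.0017])]
scene clamp_top [(0.72, [0.6789, 0.1426, 0.0027]), (0.58, [0.5038, 0.1115, 0.1229])]
scene workpiece [(0.86, [0.5894, 0.1185, 0.0112]), (0.49, [0.4764, -0.1719, 0.0062])]
scene start_box [(0.8, [0.4916, -0.3566, 0.0007])]
scene start_top [(0.75, [0.4986, 0.3614, 0.0018]), (0.71, [0.4922, -0.3569, 
[... 679 characters left out ...]
 [0.5019, 0.112, 0.1208])]
top workpiece [(0.77, [0.5879, 0.1154, 0.0117])]
top start_box [(0.78, [0.4938, -0.3578, -0.0024])]
top start_top [(0.76, [0.4905, -0.351, 0.0645])]
top stop_box [(0.77, [0.5706, -0.1218, -0.0026])]
top stop_top [(0.56, [0.5635, -0.1222, 0.076]), (0.26, [0.4956, -0.3576, -0.0003])]
top bolt [(0.63, [0.4282, -0.3039, 0.0031]), (0.57, [0.559, 0.1146, -0.0005])]
top nozzle [(0.62, [0.5601, -0.4064, 0.0044])]
top magnet [(0.62, [0.651, -0.0881, -0.0028])]
top tin [(0.94, [0.4754, -0.169, 0.001]), (0.72, [0.6791, 0.1472, 0.0048])]
top collar [(0.93, [0.6796, 0.1453, 0.0047])]
top hammer [(0.74, [0.6899, 0.2756, 0.0013])]
top angle [(0.7, [0.6841, -0.2586, -0.0044])]
1.7
```

View pics/top0.png

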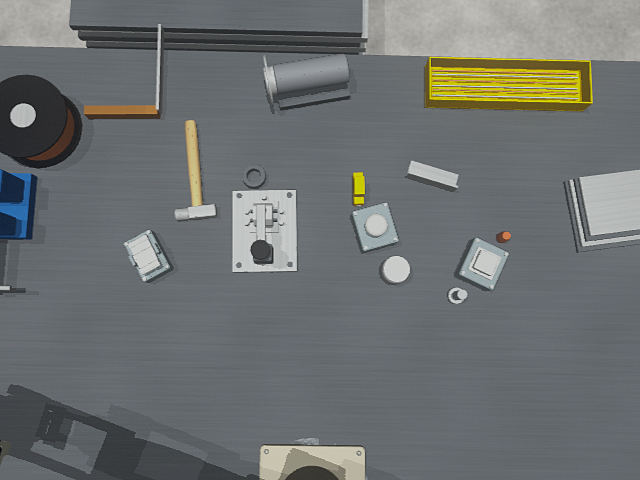

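View pics/scene0.png

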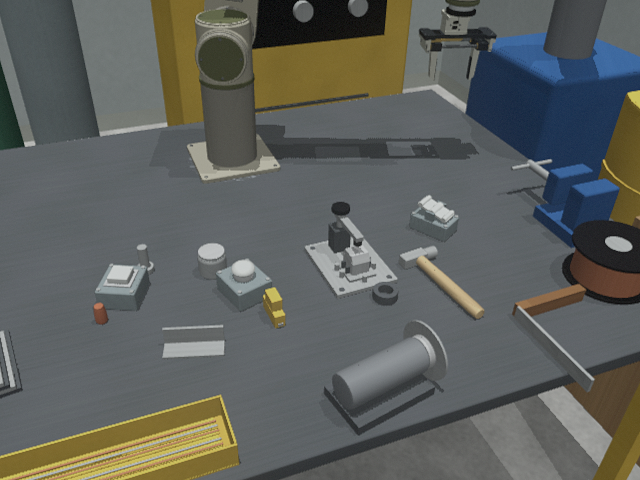

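Run:
```python
from h import *
from scipy.spatial.transform import Rotation as R
s=robot.read_state()
M=R.from_rotvec(s["orientation"]).as_matrix();print(M.round(3),s["tool_pos"])
c=robot.read_camera("top")
for p in [(.4727,.347,.073),(.502,.112,.123),(.491,-.354,.062)]:
    q=c["camera_matrix"]@(c["R"]@np.array(p)+c["t"]);print(q[:2]/q[2])
```

```text
[[-0.967  0.253 -0.   ]
 [ 0.253  0.967 -0.   ]
 [ 0.    -0.    -1.   ]] [0.15176862 0.58048544 0.21860972]
[147.45444985 264.74013623]
[260.43966316 249.95290778]
[485.96106722 263.23354891]
```

Run:
```python
import cv2,numpy as np
a=cv2.imread("pics/top0.png")[220:290,105:195];b=cv2.imread("pics/scene0.png")[185:245,395:475]
cv2.imwrite("pics/z.png",np.hstack([cv2.resize(a,(390,390),interpolation=2),cv2.resize(b,(400,390),interpolation=2)]))
```

```text
(no output)
```

View pics/z.png

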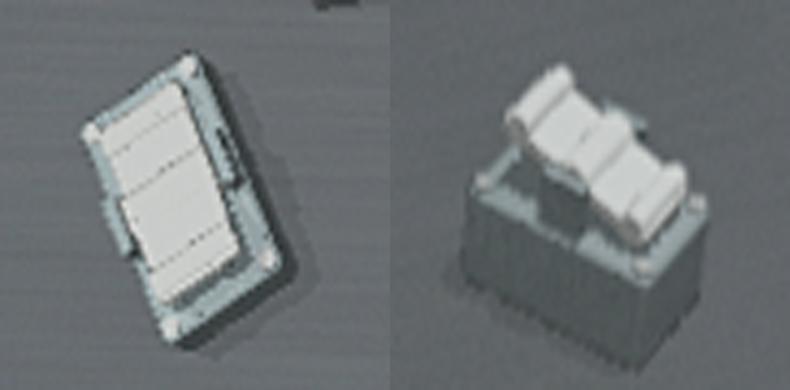

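```bash
python3 -m pendant '[{"delta_pos":[-0.367,-0.146,0],"spin":-0.655},{"delta_pos":[-0.367,-0.146,0],"spin":-0.655},{"delta_pos":[-0.367,-0.146,0],"spin":-0.655},{"delta_pos":[-0.367,-0.146,0],"spin":-0.655},{"delta_pos":[-0.367,-0.146,0],"spin":-0.655},{"delta_pos":[-0.367,-0.146,0],"spin":-0.655},{"delta_pos":[-0.367,-0.146,0],"spin":-0.655},{"delta_pos":[-0.367,-0.146,0],"spin":-0.655},{"delta_pos":[-0.367,-0.146,0],"spin":-0.655},{"delta_pos":[-0.367,-0.146,0],"spin":-0.655}]' 1 20
cat >> h.py <<'E'
from scipy.spatial.transform import Rotation as Ro
def to(x,y,z):
    s=robot.read_state();M=Ro.from_rotvec(s["orientation"]).as_matrix()
    print("tcp",s["tool_pos"].round(4),"t",s["t"],"open",s["opening"],"F",s["force"].round(2));print("Y axis deg",np.degrees(np.arctan2(M[1,1],M[0,1])),"tilt",M[2].round(4))
    print("delta",(M.T@(np.array([x,y,z])-s["tool_pos"])).round(4))
E
python3 - <<'E'
from h import *
c=robot.read_camera("wrist");cv2.imwrite("pics/w1.png",c["color"])
for l in("rocker_end","rocker_box"):print(loc("wrist",l,c))
to(.470,.346,.1)
c=robot.read_camera("top");cv2.imwrite("pics/t1.png",c["color"])
for l in("rocker_end","rocker_box"):print(loc("top",l,c))
E
```

```text
t: 2.75
tool_pos: [0.4711, 0.3451, 0.2184]
orientation: [0.618, -3.08, 0.0]
force: [-0.9, 0.2, -0.1]
opening: 0.018
[(0.75, [0.4756, 0.3434, 0.0728]), (0.51, [0.6786, 0.1343, -0.0048])]
[(0.72, [0.4976, 0.3564, -0.0024]), (0.51, [0.4746, 0.3441, 0.0723])]
tcp [0.4688 0.3474 0.2186] t 2.9 open 0.005283585892780024 F [-0.36 -0.26 -1.36]
Y axis deg 112.94092389785854 tilt [ 4.e-04  5.e-04 -1.e+00]
delta [-0.0006 -0.0018  0.1186]
[(0.76, [0.471, 0.3455, 0.0731])]
[(0.92, [0.4974, 0.3563, 0.002])]
```

View pics/w1.png

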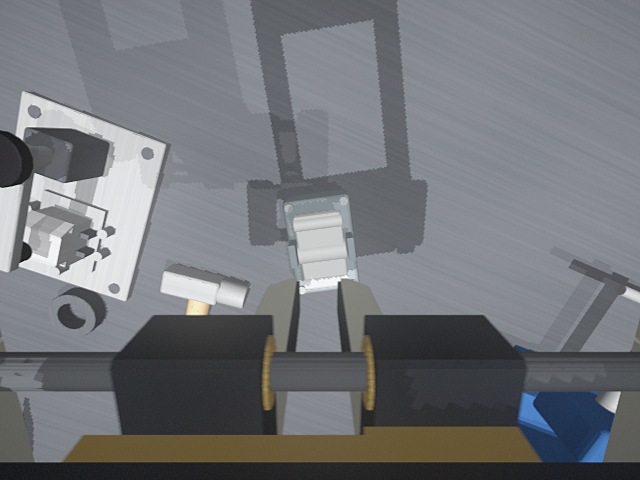

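```bash
python3 -m pendant '[{"delta_pos":[-0.001,-0.002,0.045],"spin":0},{"delta_pos":[-0.001,-0.002,0.09],"spin":0},{"delta_pos":[-0.001,-0.002,0.13],"spin":0},{"delta_pos":[-0.001,-0.002,0.14],"spin":0},{"delta_pos":[-0.001,-0.002,0.148],"spin":0},{"delta_pos":[-0.001,-0.002,0.154],"spin":0},{"delta_pos":[-0.001,-0.002,0.159],"spin":0},{"delta_pos":[-0.001,-0.002,0.160],"spin":0},{"delta_pos":[-0.001,-0.002,0.160],"spin":0}]'
python3 -c "
from h import *
to(.47,.346,.055)"
```

```text
t: 3.95
tool_pos: [0.4715, 0.3468, 0.06]
orientation: [-0.626, 3.076, 0.002]
force: [1.2, 1.4, 1.1]
opening: 0.0005
tcp [0.4715 0.3468 0.06  ] t 3.95 open 0.00046019376669300505 F [1.2  1.35 1.14]
Y axis deg 112.99474017792932 tilt [-2.7e-03  8.0e-04 -1.0e+00]
delta [ 0.0017 -0.0002  0.005 ]
```

```bash
python3 -m pendant '[{"delta_pos":[0.001,0,0.002],"spin":0},{"delta_pos":[0.001,0,0.004],"spin":0},{"delta_pos":[0.001,0,0.005],"spin":0},{"delta_pos":[0.001,0,0.005],"spin":0}]'
python3 -c "
from h import *
to(.47,.346,.053)"
```

```text
t: 4.35
tool_pos: [0.4712, 0.3467, 0.056]
orientation: [-0.625, 3.075, 0.003]
force: [-0.9, -0.4, 7.0]
opening: 0.0003
tcp [0.4712 0.3467 0.056 ] t 4.35 open 0.00028970215185260663 F [-0.88 -0.42  6.97]
Y axis deg 112.98914445980343 tilt [-4.1e-03  8.0e-04 -1.0e+00]
delta [ 0.0014 -0.0002  0.003 ]
```

```bash
python3 -m pendant '[{"delta_pos":[0.001,0,0.002],"spin":0},{"delta_pos":[0.001,0,0.003],"spin":0},{"delta_pos":[0.001,0,0.003],"spin":0},{"delta_pos":[0.001,0,0.003],"spin":0}]'
python3 -m pendant '[{"delta_pos":[0,0,-0.03],"spin":0},{"delta_pos":[0,0,-0.08],"spin":0},{"delta_pos":[0,0,-0.13],"spin":0},{"delta_pos":[0,0,-0.162],"spin":0},{"delta_pos":[0,0,-0.162],"spin":0}]'
python3 - <<'E'
from h import *
to(.503,.112,.2)
c=robot.read_camera("wrist");cv2.imwrite("pics/w2.png",c["color"])
c=robot.read_camera("scene");cv2.imwrite("pics/s2.png",cv2.resize(c["color"][175:255,385:485],(800,600),interpolation=2))
c=robot.read_camera("top")
for l in("rocker_end","clamp_top"):print(loc("top",l,c))
E
```

```text
t: 4.75
tool_pos: [0.4714, 0.3468, 0.0555]
orientation: [-0.625, 3.073, 0.003]
force: [-4.9, -3.1, 17.8]
opening: 0.0002
t: 5.25
tool_pos: [0.4731, 0.3478, 0.2242]
orientation: [-0.623, 3.063, 0.009]
force: [1.6, 0.7, 0.4]
opening: 0.0005
tcp [0.4731 0.3478 0.2242] t 5.25 open 0.0005025937579468967 F [1.65 0.71 0.45]
Y axis deg 112.99163431784845 tilt [-0.0163  0.0023 -0.9999]
delta [ 0.065  -0.2288  0.0226]
[(0.57, [0.4697, 0.3445, 0.059])]
[(0.77, [0.501, 0.1136, 0.1225])]
```

View pics/s2.png

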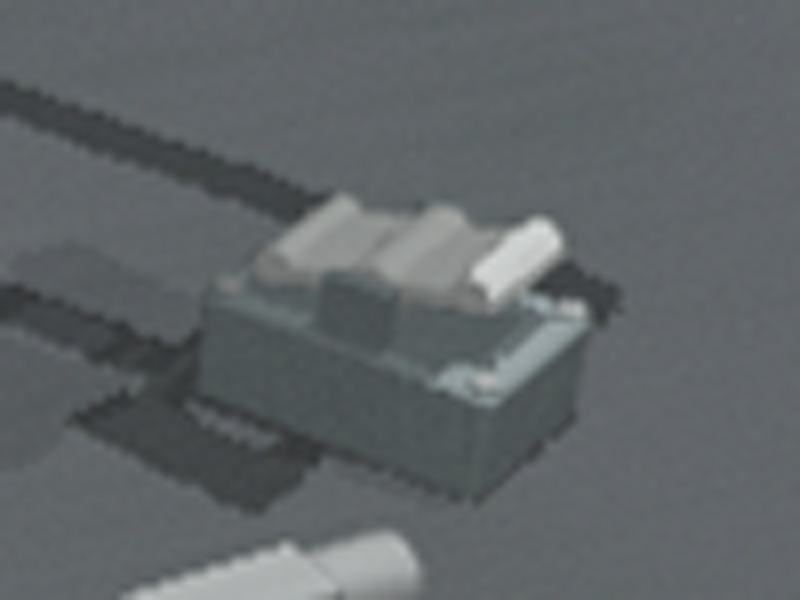

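View pics/w2.png

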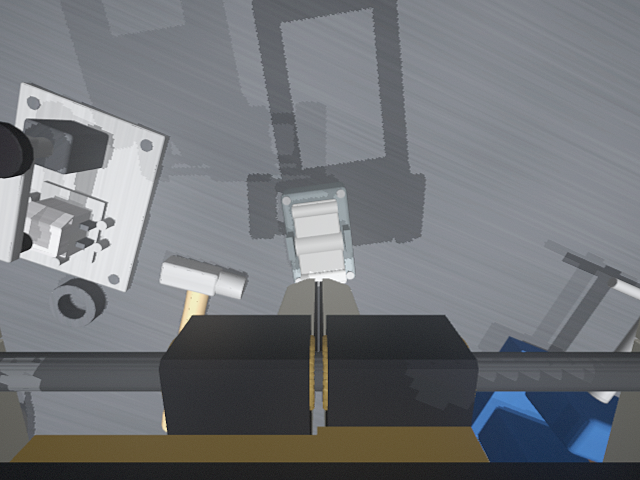

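```bash
python3 -m pendant '[{"delta_pos":[0.066,-0.229,0.02],"spin":0},{"delta_pos":[0.066,-0.229,0.02],"spin":0},{"delta_pos":[0.066,-0.229,0.02],"spin":0},{"delta_pos":[0.066,-0.229,0.02],"spin":0},{"delta_pos":[0.066,-0.229,0.02],"spin":0},{"delta_pos":[0.066,-0.229,0.02],"spin":0},{"delta_pos":[0.066,-0.229,0.02],"spin":0},{"delta_pos":[0.066,-0.229,0.02],"spin":0}]'
python3 - <<'E'
from h import *
to(.502,.1125,.106)
c=robot.read_camera("wrist");cv2.imwrite("pics/w3.png",c["color"])
print(loc("wrist","clamp_top",c))
c=robot.read_camera("scene");print(loc("scene","clamp_top",c))
E
```

```text
t: 6.3
tool_pos: [0.4976, 0.1099, 0.194]
orientation: [-0.626, 3.077, 0.002]
force: [-0.4, 1.1, 0.4]
opening: 0.0004
tcp [0.4976 0.1099 0.194 ] t 6.3 open 0.0003788367413339877 F [-0.42  1.11  0.39]
Y axis deg 113.01400755942363 tilt [-0.0013  0.0012 -1.    ]
delta [-0.0049  0.0006  0.088 ]
[(0.59, [0.5047, 0.1106, 0.1205])]
[(0.87, [0.5048, 0.1116, 0.1232]), (0.51, [0.4943, -0.3512, 0.0627])]
```

View pics/w3.png

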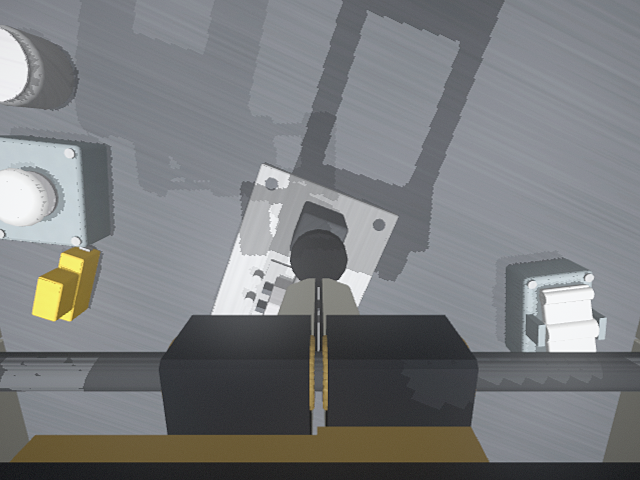

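```bash
python3 -m pendant '[{"delta_pos":[-0.006,0,0.03],"spin":0},{"delta_pos":[-0.006,0,0.055],"spin":0},{"delta_pos":[-0.006,0,0.065],"spin":0},{"delta_pos":[-0.006,0,0.072],"spin":0},{"delta_pos":[-0.006,0,0.078],"spin":0},{"delta_pos":[-0.006,0,0.083],"spin":0},{"delta_pos":[-0.006,0,0.086],"spin":0},{"delta_pos":[-0.006,0,0.087],"spin":0},{"delta_pos":[-0.006,0,0.087],"spin":0}]'
python3 -m pendant '[{"delta_pos":[0,0,0.002],"spin":0},{"delta_pos":[0,0,0.003],"spin":0},{"delta_pos":[0,0,0.003],"spin":0}]'
python3 -c "
from h import *
to(.502,.1125,.103)"
```

```text
t: 7.4
tool_pos: [0.5042, 0.1128, 0.1082]
orientation: [-0.628, 3.075, 0.002]
force: [0.4, 0.0, 0.9]
opening: 0.0003
t: 7.7
tool_pos: [0.5044, 0.1127, 0.1052]
orientation: [-0.628, 3.074, 0.001]
force: [0.0, 0.5, 2.2]
opening: 0.0005
tcp [0.5044 0.1127 0.1052] t 7.7 open 0.0005140784525144156 F [0.01 0.54 2.23]
Y axis deg 113.08895992377182 tilt [-0.0041 -0.     -1.    ]
delta [0.0023 0.0008 0.0022]
```

```bash
python3 -m pendant '[{"delta_pos":[0,0,0.001],"spin":0},{"delta_pos":[0,0,0.002],"spin":0},{"delta_pos":[0,0,0.003],"spin":0},{"delta_pos":[0,0,0.003],"spin":0}]'
python3 -m pendant '[{"delta_pos":[0,0,0.001],"spin":0},{"delta_pos":[0,0,0.002],"spin":0},{"delta_pos":[0,0,0.003],"spin":0},{"delta_pos":[0,0,0.003],"spin":0}]'
```

```text
t: 8.1
tool_pos: [0.5045, 0.1127, 0.1046]
orientation: [-0.628, 3.074, 0.001]
force: [-12.1, -1.4, 23.9]
opening: 0.0005
t: 8.5
tool_pos: [0.5047, 0.1128, 0.1046]
orientation: [-0.628, 3.074, 0.001]
force: [-14.9, -0.4, 28.1]
opening: 0.0005
```

```bash
python3 -m pendant '[{"delta_pos":[0,0,-0.03],"spin":0},{"delta_pos":[0,0,-0.07],"spin":0},{"delta_pos":[0,0,-0.1],"spin":0},{"delta_pos":[0,0,-0.1],"spin":0}]'
python3 - <<'E'
from h import *
to(.4925,-.3545,.2)
c=robot.read_camera("scene");cv2.imwrite("pics/s4.png",cv2.resize(c["color"][190:310,270:430],(800,600),interpolation=2))
print(loc("scene","clamp_top",c),loc("scene","workpiece",c))
E
```

```text
t: 8.9
tool_pos: [0.507, 0.1128, 0.2098]
orientation: [-0.627, 3.066, -0.001]
force: [0.0, 0.1, -0.0]
opening: 0.0006
tcp [0.507  0.1128 0.2098] t 8.9 open 0.0005895600941869066 F [ 0.03  0.08 -0.02]
Y axis deg 113.10377266914496 tilt [-0.0122 -0.0029 -0.9999]
delta [ 0.1968 -0.4241  0.0086]
[(0.95, [0.5042, 0.1116, 0.1046])] [(0.71, [0.5861, 0.1174, 0.0096]), (0.68, [0.4266, -0.3062, 0.0035])]
```

View pics/s4.png

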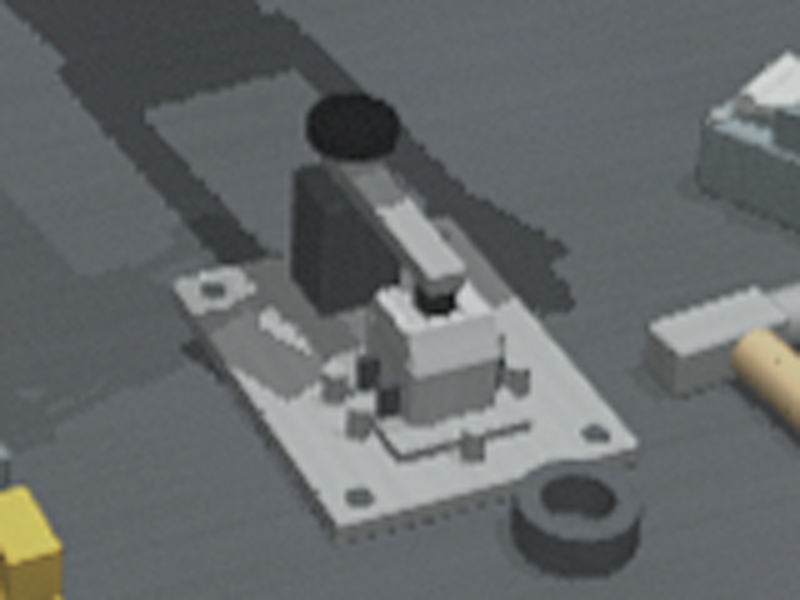

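The foot sits on the workpiece and the clamp head measures 104.6 mm, so the clamp is down. Next, the start key.

```bash
python3 -m pendant '[{"delta_pos":[0.197,-0.424,0],"spin":0},{"delta_pos":[0.197,-0.424,0],"spin":0},{"delta_pos":[0.197,-0.424,0],"spin":0},{"delta_pos":[0.197,-0.424,0],"spin":0},{"delta_pos":[0.197,-0.424,0],"spin":0},{"delta_pos":[0.197,-0.424,0],"spin":0},{"delta_pos":[0.197,-0.424,0],"spin":0},{"delta_pos":[0.197,-0.424,0],"spin":0},{"delta_pos":[0.197,-0.424,0],"spin":0},{"delta_pos":[0.197,-0.424,0],"spin":0}]'
python3 -m pendant '[{"delta_pos":[0,0,0],"spin":0},{"delta_pos":[0,0,0],"spin":0}]'
python3 - <<'E'
from h import *
to(.4925,-.3545,.062)
c=robot.read_camera("wrist");cv2.imwrite("pics/w5.png",c["color"])
print(loc("wrist","start_top",c))
c=robot.read_camera("scene");print(loc("scene","start_top",c))
E
```

```text
t: 10.05
tool_pos: [0.4913, -0.3529, 0.1998]
orientation: [0.596, -3.077, 0.005]
force: [-0.2, 0.8, 0.4]
opening: 0.0006
t: 10.25
tool_pos: [0.4905, -0.3517, 0.1975]
orientation: [0.597, -3.075, -0.0]
force: [-0.4, 0.9, 0.8]
opening: 0.0008
tcp [ 0.4905 -0.3517  0.1975] t 10.25 open 0.0007528355689149246 F [-0.44  0.89  0.82]
Y axis deg 111.9584187779004 tilt [ 0.0092  0.002  -1.    ]
delta [-0.0021 -0.0036  0.1355]
[(0.66, [0.4921, -0.3565, 0.0578]), (0.23, [0.4765, -0.1661, -0.0054])]
[(0.84, [0.4908, -0.353, 0.0636])]
```

View pics/w5.png

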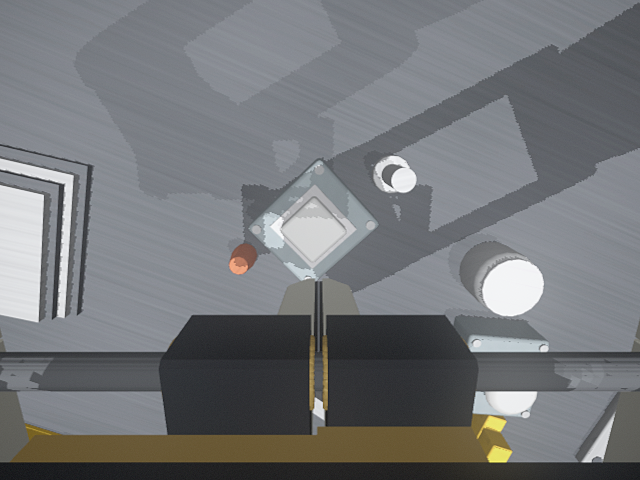

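```bash
python3 -m pendant '[{"delta_pos":[-0.002,-0.003,0.045],"spin":0},{"delta_pos":[-0.002,-0.003,0.09],"spin":0},{"delta_pos":[-0.002,-0.003,0.12],"spin":0},{"delta_pos":[-0.002,-0.003,0.128],"spin":0},{"delta_pos":[-0.002,-0.003,0.134],"spin":0},{"delta_pos":[-0.002,-0.003,0.139],"spin":0},{"delta_pos":[-0.002,-0.003,0.142],"spin":0},{"delta_pos":[-0.002,-0.003,0.144],"spin":0},{"delta_pos":[-0.002,-0.003,0.144],"spin":0}]'
python3 -m pendant '[{"delta_pos":[0,0,0.001],"spin":0},{"delta_pos":[0,0,0.002],"spin":0},{"delta_pos":[0,0,0.002],"spin":0},{"delta_pos":[0,0,0.002],"spin":0}]'
```

```text
t: 11.35
tool_pos: [0.4949, -0.3546, 0.0572]
orientation: [0.6, -3.079, 0.008]
force: [1.6, 0.8, 3.5]
opening: 0.0007
t: 11.75
tool_pos: [0.4952, -0.355, 0.0556]
orientation: [0.6, -3.079, 0.009]
force: [0.6, -1.0, 4.0]
opening: 0.0005
```

```bash
python3 -m pendant '[{"delta_pos":[0,0,0.001],"spin":0},{"delta_pos":[0,0,0.002],"spin":0},{"delta_pos":[0,0,0.003],"spin":0},{"delta_pos":[0,0,0.003],"spin":0}]'
python3 -m pendant '[{"delta_pos":[0,0,0.001],"spin":0},{"delta_pos":[0,0,0.002],"spin":0},{"delta_pos":[0,0,0.003],"spin":0},{"delta_pos":[0,0,0.003],"spin":0}]'
```

```text
t: 12.15
tool_pos: [0.4953, -0.355, 0.054]
orientation: [0.6, -3.079, 0.009]
force: [-3.7, 4.2, 14.1]
opening: 0.0003
t: 12.55
tool_pos: [0.4954, -0.3551, 0.0537]
orientation: [0.6, -3.079, 0.009]
force: [-8.9, 8.5, 25.1]
opening: 0.0001
```

At its end stop, with 25 N on the tool at z = 53.7 mm. Now releasing it.

```bash
python3 -m pendant '[{"delta_pos":[0,0,-0.02],"spin":0},{"delta_pos":[0,0,-0.06],"spin":0},{"delta_pos":[0,0,-0.1],"spin":0},{"delta_pos":[0,0,-0.14],"spin":0},{"delta_pos":[0,0,-0.14],"spin":0},{"delta_pos":[0,0,-0.14],"spin":0}]'
python3 - <<'E'
from h import *
for cam in("scene","top"):
    c=robot.read_camera(cam);cv2.imwrite(f"pics/{cam}9.png",c["color"])
    for l in "rocker_end clamp_top start_top stop_top workpiece bolt nozzle magnet tin collar hammer angle".split():
        print(cam,l,loc(cam,l,c,1))
to(0,0,0)
E
```

```text
t: 13.15
tool_pos: [0.4961, -0.3546, 0.1944]
orientation: [0.6, -3.08, 0.011]
force: [-0.5, 0.3, -1.6]
opening: 0.0007
scene rocker_end [(0.57, [0.4919, -0.3564, -0.0011])]
scene clamp_top [(0.67, [0.505, 0.111, 0.107])]
scene start_top [(0.88, [0.4948, -0.3538, 0.0625])]
scene stop_top [(0.85, [0.567, -0.1235, 0.0749])]
scene workpiece [(0.81, [0.5893, 0.1168, 0.0134])]
scene bolt [(0.75, [0.4233, -0.3035, 0.0018])]
scene nozzle [(0.52, [0.5575, -0.4059, -0.0021])]
scene magnet [(0.93, [0.6549, -0.0865, -0.0013])]
scene tin [(0.9, [0.4775, -0.1677, 0.0051])]
scene collar [(0.85, [0.6764, 0.1419, 0.0004])]
scene hammer [(0.75, [0.4932, -0.3541, 0.0007])]
scene angle []
top rocker_end [(0.81, [0.4675, 0.3435, 0.0569])]
top clamp_top [(0.85, [0.5039, 0.1112, 0.1057])]
top start_top [(0.31, [0.6927, 0.278, 0.0024])]
top stop_top [(0.71, [0.5657, -0.1235, 0.0761])]
top workpiece [(0.67, [0.5914, 0.1174, 0.014])]
top bolt [(0.59, [0.4278, -0.3023, 0.0005])]
top nozzle [(0.68, [0.495, -0.3572, -0.0005])]
top magnet [(0.69, [0.6491, -0.0869, 0.0023])]
top tin [(0.61, [0.4783, -0.1666, 0.0016])]
top collar [(0.65, [0.6811, 0.1459, 0.0048])]
top hammer [(0.71, [0.6894, 0.2759, 0.002])]
top angle []
tcp [ 0.4959 -0.3542  0.1937] t 14.45 open 0.00030374362127438316 F [ 0.23  0.32 -0.55]
Y axis deg 112.0707221595592 tilt [ 0.0055 -0.0049 -1.    ]
delta [0.3254 0.5155 0.193 ]
```

View pics/scene9.png

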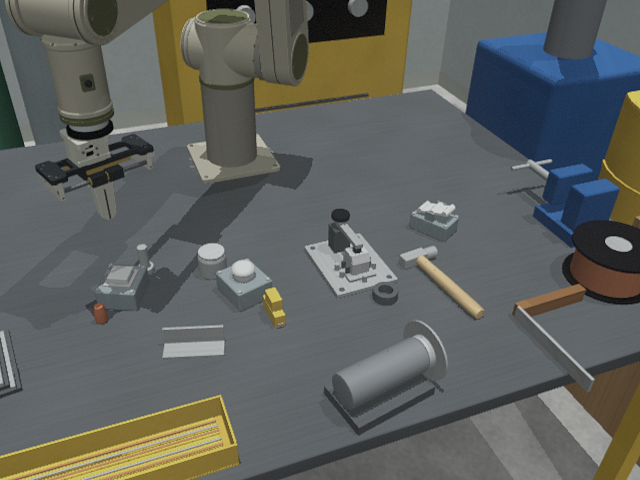

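The scene shows everything where it was: the rocker is on at (435,213), the clamp is down at (340,215) and the start key is out at (123,273). The gripper is clear of everything at (105,200).

```bash
python3 -c "
from plant import robot
print(robot.close_job())"
```

```text
the job is handed in; nothing more can be done
None
```

I pressed the rocker, the clamp head and the start key in that order with the closed fingers, each to its end stop, then handed the job in at about 14.5 s. `close_job` gives no verdict, so the run's result isn't confirmed.

| Part | Deepest press | Last check |
|---|---|---|
| Rocker | 55.5 mm at 18 N | raised end at about 57 mm (top camera), so switched on |
| Clamp | 104.6 mm at 28 N | head at about 105–107 mm, foot on the workpiece in the picture after the press |
| Start key | 53.7 mm at 25 N | back out at about 62.5 mm (scene camera) |
| Stop button | not touched | about 75–76 mm, so still out |

- **Workpiece and loose things:** the workpiece, bolt, magnet, tin, collar and hammer were each found within a few mm of their first readings in at least one view. The nozzle was too, in the scene camera.
- **Checks that failed or disagreed:**
    - The network did not find the angle steel in either final picture. It shows in its old place in the scene picture.
    - Four final detections were mix-ups. The scene camera put the rocker end and the hammer on the start box. The top camera put the nozzle there too, and the start key on the hammer. For each, the other camera gave a sensible position.
    - The scene camera read the clamp head at 107 mm, about 2.5 mm above the 104.6 mm tool height at the stop. That is within the detector's usual error, but it is also about the margin allowed for the clamp. I relied on the force rising against the stop, and on the 104.6 mm reading just after the press.

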